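# Reseat a cuvette under a push-latch cover

## Task

The capped cuvette under the small photometer's push-latch cover is riding too high. Press the front of the cover down and let go so that it pops open, press the cuvette down with a fingertip until it is fully home in its well, then push the cover back down until it latches shut. Work by touch only: do not lift the cuvette, and leave the dropper bottle, the beaker and the slide box standing where they are.

Things in the scene. Friction and masses are not known exactly. Their poses are not given: they have to be found in the camera images.
- photometer: Low white bench instrument, fixed, 160 (x) x 120 (y) x 62 mm high. Origin on the worktop under it (its body runs x = -85 to +75 mm); x points from its front (robot side: dark read-out, two grey keys) to its back, z up. Deck flat, 62 mm above the worktop. An open cover leans over the deck as far as x = +12 mm (lower front edge 128 mm, top edge at x = +36, 141 mm above the worktop).
- cover_press (a point): Middle of the black ribs on the grey cover's flat top, 10 mm behind its front edge; moves with the cover. Cover: shell 76 (x) x 92 (y) x 27 mm high, hinged at its back edge. Shut, it spans x = -26 to +50 mm of the photometer's frame, top 89 mm above the worktop, this point at (-16, 0, 89) mm. Site x: from the cover's front to its hinge; z: out of its top.
- cover_hinge (a point): Middle of the cover's hinge line, at the cover's back edge at deck height: (50, 0, 62) mm in the photometer's frame. The hinge axis is the photometer's y. The point turns with the cover. A thin steel catch blade hangs inside the cover's front left corner (36 mm left of the middle, reaching 21 mm below the cover's lower edge); keep off it.
- cover (a joint): Cover angle, rad: 0 shut, + open. Push-push latch: press the front to the stop at -0.12 (8 mm down, about 3 N; works from 6 mm) and let go, and a soft spring swings it up to rest at 1.05 (may be pushed on to 1.35). Push its top near the front edge back down along its swing (1 to 3 N), past 0 to the stop, and let go: it latches and rests at 0 to 0.02. A further press pops it open again.
- cuvette_top (a point): Middle of the top of the cuvette's white cap (14.5 mm square). The cuvette stands upright in a square well at (-6, 0) mm in the photometer's frame, hidden by the cover while that is shut; seated, its top is 6 mm above the deck (68 mm above the worktop).
- cuvette (a joint): How far the cuvette stands above its seat, in m: 0 = fully home, at a hard stop; 0.006 to 0.009 at the start. It slides straight down stiffly (about 3 N of friction) and stays where it is left; 0.035 = drawn up as far as it goes.
- dropper_bottle: Loose brown dropper bottle with red bulb, 36 mm across, 113 mm high, origin at the centre of its underside; stands to the left of the photometer. Leave alone.
- beaker_glass: Loose clear beaker, 60 x 65 mm, 110 mm high, origin at the centre of its underside; stands right of the photometer, at its back. Leave alone.
- slide_box: Loose pale carton, 62 x 100 x 30 mm, origin at the centre of its underside; lies right of the photometer, at its front. Leave alone.
There are look-alikes about, which are no part of the job. Several things have the shape of the photometer; the one meant has the colours described above.

How it is judged:
On the way, in this order (a step that is already met when the one before it is completed fails the run):
1. the cover has been pressed and has popped open (value of joint cover above 0.6 rad), for 0.2 s.
2. with the cover open, the cuvette has been pressed fully home (value of joint cuvette below 0.002 m and value of joint cover above 0.3 rad), for 0.2 s.
At the end, for the whole second after the job is handed in: The cover is latched shut (within 0.05 rad of 0, nothing pressing on it), the cuvette is fully home (within 2 mm of its seat), and the bottle, beaker and box stand within 20 mm of where they stood, upright (value of joint cover between -0.05 and 0.05 rad and value of joint cuvette below 0.002 m and distance of each of dropper_bottle, beaker_glass, slide_box from where it was at the start of the episode below 0.02 m and angle between each of dropper_bottle, beaker_glass, slide_box's own z axis and vertical below 0.15 rad); the robot touches nothing.
It fails at once if the cuvette is lifted (more than 14 mm above its seat) (value of joint cuvette above 0.014 m).
It fails at once if the dropper bottle is moved more than 20 mm or tipped (distance of dropper_bottle from where it was at the start of the episode above 0.02 m or angle between dropper_bottle's own z axis and vertical above 0.25 rad).
It fails at once if the beaker is moved more than 20 mm or tipped (distance of beaker_glass from where it was at the start of the episode above 0.02 m or angle between beaker_glass's own z axis and vertical above 0.25 rad).
It fails at once if the slide box is moved more than 20 mm or tipped (distance of slide_box from where it was at the start of the episode above 0.02 m or angle between slide_box's own z axis and vertical above 0.25 rad).
It also fails if it takes over 56 s, if anything falls off the work surface, if the arm or the gripper's body presses on something with over 40 N, if the wrist force passes 120 N, or if a joint passes its speed limit or range.

## Robot

A 6-joint arm with a two-finger parallel gripper is mounted at the origin on a cart in front of the work surface, level with it; the furniture and walls round the work are solid. World frame = base frame: x ahead of the robot, y to its left, z up, the work surface at z = 0. Lengths are in m, angles in rad, forces in N, time in s.
With the tool pointing down it reaches from about 0.275 to 0.825 m from the base axis. Payload 4.9 kg.
Tool frame: the origin (TCP) lies at the very end of the fingers, on their centre line; the grasp point (between the pads) lies env.grip_depth behind it (env.grip_depth is the distance from the TCP to the grasp point, in m); z points along the fingers, y is the direction in which the jaws open and shut (so a half turn about z gives the same grasp; the last joint's range is limited). The gripper opens to 85 mm and grips with 20 to 120 N. Pads are 22 mm wide; open, the fingers measure 114 mm over their backs; the gripper's body (76 mm by 85 mm) begins 54 mm behind the grasp point. The pads swing forward as they close: fully open they stand 13 mm farther back than shut.
Start: joints at [-1.424, 0.326, -0.193, 1.052, 0, 1.437], TCP at [0.152, -0.528, 0.231] pointing down, gripper open.
Joint ranges: [-2.65, 2.65], [-0.97, 1.79], [-1.3, 1.35], [-1.93, 2.1], [-1.47, 1.37], [-3.14, 3.14]. Speed limits (rad/s): [2.57, 2.57, 3.14, 3.14, 3.14, 3.14].

## Interface

Orientations are given as a unit quaternion [w, x, y, z].
In Python, from plant import env, cams gives the robot as it stands.
- The arm moves only by the shell command python3 -m jog 'ROWS'. ROWS is text: rows parted by semicolons, each of 5 numbers parted by spaces: the finger opening in m, from 0 to 0.0854, then the shift along the tool's x, y, z in m, then the turn about the tool's z in rad. A call has 1 to 10 rows; each row shifts and turns the pose as measured when the row begins, along the tool's axes as they then stand; what a row does not reach is not made up. A row lasts 1/12 s, in which the tool goes at most 41.7 mm and 7.16 degrees, less where a joint would pass 70% of its speed; a pose out of reach is approached as far as the arm can. A call with a gripper value outside its range is refused whole. The fingers move at their own pace and stop on an object; the grip force is fixed at half the most. Time passes only in rows, so rows that do not move let the fingers close. It gives the time, the measured TCP pose, the force and the opening at its end, in the units of the state.
- env.sense(): the state, without advancing time (a new reading comes with each control period).
- cams.grab_frame(name): name is "scene" or "top"; returns the picture (384x512x3 uint8, red, green, blue); there is no depth.
- cams.camera_model(name): a dict with "fx", "fy", "cx", "cy" (pixels), "R" (3x3) and "t" (3): a world point X has camera coordinates R X + t. Camera axes: x right, y down, z forward; pixel columns grow to the right and rows downward; lengths in m; the calibration is good to about 2 mm. A picture is of the moment at which its call begins. camera_model takes no time and is no camera call.
- env.job_done(): hands the job in, once; it reports no verdict.
The state is a dict: "time_s": time; "qpos": joint angles; "qvel": joint speeds; "joint_efforts": joint torques, N m; "ee_pos": TCP position; "tcp_rot": TCP orientation; "force": force on the tool from outside, world axes, zero at the start; "ft_torque": the same for the moment, N m; "opening": finger opening in m.
Only numpy, scipy, OpenCV 4.12 (cv2) and the standard library are available. Lean on these libraries where they do the work, as an engineer would, in place of code of your own. Each camera call takes 0.05 s, during which the arm holds its last target.

## Working session

There is one attempt and no reset: what is moved stays moved. The work goes in short steps, Python scripts to look and compute and a shell command to move; the robot and the scene stay as the last step left them, time stands still between calls to the robot, and variables do not carry over. Pictures are saved under pics/ and viewed, and the job is handed in when it is done.

```bash
ls; mkdir -p pics; python3 - <<'E'
from plant import env,cams
import cv2
for n in ("scene","top"):
    f=cams.grab_frame(n); cv2.imwrite(f"pics/{n}0.png",cv2.resize(f[:,:,::-1],(800,600),interpolation=cv2.INTER_CUBIC))
    m=cams.camera_model(n); print(n,m)
s=env.sense(); print({k:s[k] for k in("time_s","ee_pos","tcp_rot","force","opening")},env.grip_depth)
E
```

```text
pics
scene {'fx': 424.110076683694, 'fy': 424.110076683694, 'cx': 252.03334952700715, 'cy': 193.53130600680998, 'R': array([[-0.87547055, -0.48294084, -0.01787367],
       [-0.23497545,  0.45769725, -0.85749622],
       [ 0.42230067, -0.74651281, -0.5141797 ]]), 't': array([0.40870555, 0.34135272, 0.89407446])}
top {'fx': 411.3933484203144, 'fy': 411.3933484203144, 'cx': 257.72306554104534, 'cy': 192.65267907938332, 'R': array([[-0.02850275, -0.99950191,  0.01354721],
       [-0.98936779,  0.02627497, -0.14304194],
       [ 0.14261474, -0.01748026, -0.98962391]]), 't': array([-0.25553804,  0.60062292,  1.01063993])}
{'time_s': 0.1, 'ee_pos': array([ 0.15235577, -0.5279535 ,  0.23058447]), 'tcp_rot': array([-7.63372800e-04,  9.90158541e-01,  1.39948140e-01, -8.27544164e-06]), 'force': array([-0.041817  , -0.1499286 , -0.70922929]), 'opening': 0.08558855404385647} 0.0187
```

View pics/scene0.png

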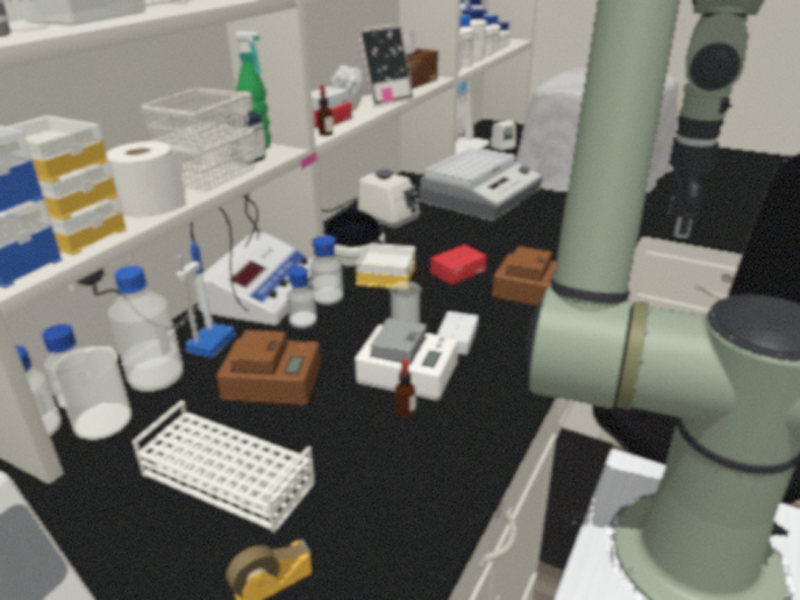

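View pics/top0.png

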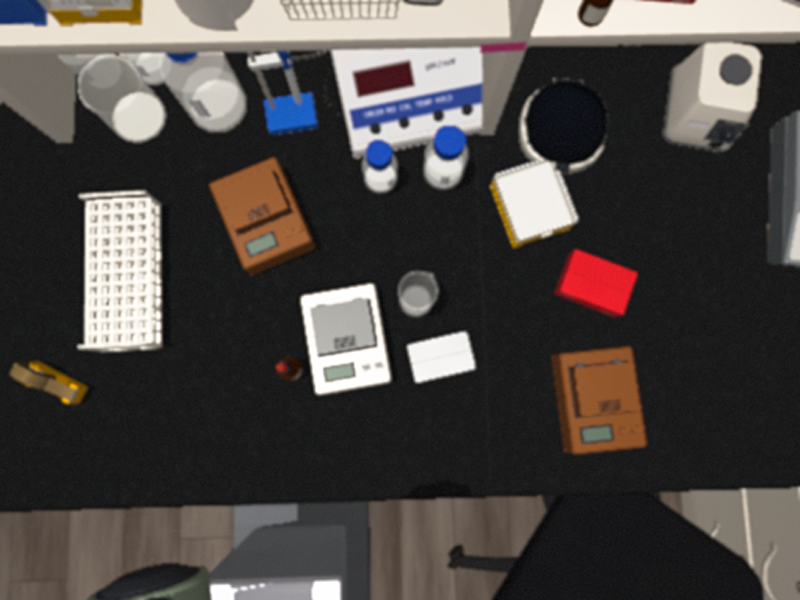

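Candidates shaped like the photometer, in 800x600 top-view pixels, are a brown unit at (262,215), a brown unit at (600,400) and the white one with a grey cover at (345,340). I choose the white one. The bottle is at (288,368), the beaker at (418,293) and the box at (441,357). Next is a close crop to check.

```bash
python3 - <<'E'
from plant import env,cams
import cv2
f=cams.grab_frame("top"); cv2.imwrite("pics/top_crop1.png",cv2.resize(f[170:265,170:310,::-1],None,fx=5.6,fy=5.6,interpolation=cv2.INTER_CUBIC))
f=cams.grab_frame("scene"); cv2.imwrite("pics/sc_crop1.png",cv2.resize(f[170:270,215:315,::-1],None,fx=6,fy=6,interpolation=cv2.INTER_CUBIC))
E
```

```text
(no output)
```

View pics/top_crop1.png

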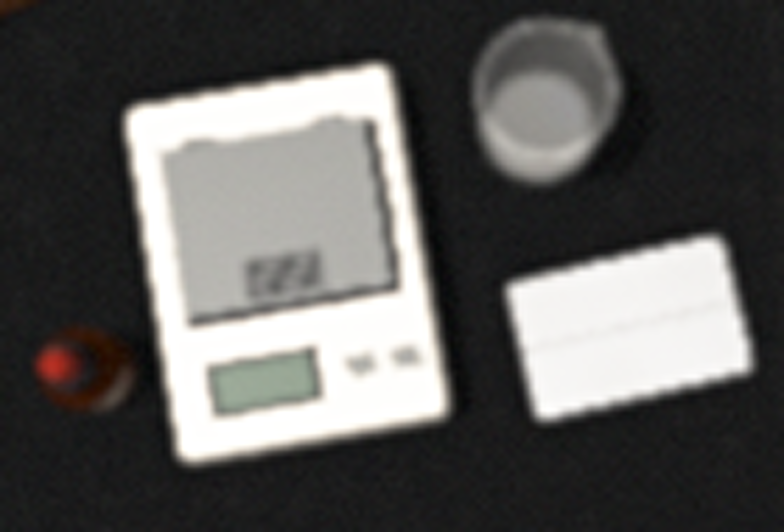

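View pics/sc_crop1.png

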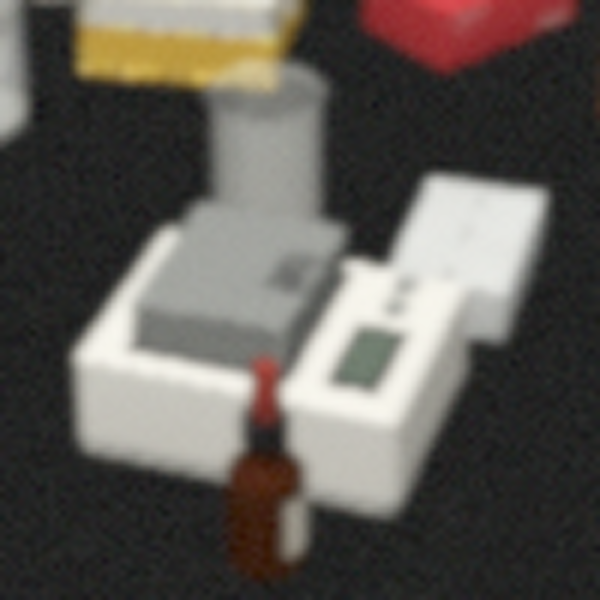

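```bash
cat > h.py <<'E'
import numpy as np
from plant import env,cams
from scipy.spatial.transform import Rotation as Ro
def proj(n,X):
    m=cams.camera_model(n); c=np.atleast_2d(X)@m["R"].T+m["t"]
    return np.c_[m["fx"]*c[:,0]/c[:,2]+m["cx"],m["fy"]*c[:,1]/c[:,2]+m["cy"]]
def ray(n,uv,z):
    m=cams.camera_model(n); d=m["R"].T@np.array([(uv[0]-m["cx"])/m["fx"],(uv[1]-m["cy"])/m["fy"],1]); o=-m["R"].T@m["t"]
    return o+d*(z-o[2])/d[2]
def R(): 
    w,x,y,z=env.sense()["tcp_rot"]; return Ro.from_quat([x,y,z,w]).as_matrix()
E
python3 - <<'E'
from h import *
from scipy.optimize import least_squares
T=lambda p:[(p[0]+.5)/5.6-.5+170,(p[1]+.5)/5.6-.5+170]
S=lambda p:[(p[0]+.5)/6-.5+215,(p[1]+.5)/6-.5+170]
D=[[.075,.06,.062],[.075,-.06,.062],[-.085,-.06,.062],[-.085,.06,.062]]
top=[T(p) for p in[(126,106),(392,62),(450,415),(180,464),(284,274)]]
sc=[S(p) for p in[(75,355),(168,228),(468,292),(400,425),(292,270)]]
P=np.array(D+[[-.016,0,.089]])
def W(q): 
    c,s=np.cos(q[2]),np.sin(q[2]); return np.c_[q[0]+c*P[:,0]-s*P[:,1],q[1]+s*P[:,0]+c*P[:,1],P[:,2]]
for p in top: print(ray("top",p,.062).round(4))
for nm,w in(("both",(1,1)),("top",(1,0)),("scene",(0,1))):
    f=lambda q:np.r_[w[0]*(proj("top",W(q))-top).ravel(),w[1]*(proj("scene",W(q))-sc).ravel()]
    r=least_squares(f,[.45,0,0]); print(nm,r.x.round(4),abs(r.fun).max().round(2),r.fun.round(1), W(r.x)[4].round(4))
for n,p,z in(("bottle",(58,366),.11),("beaker",(548,100),.1),("box",(628,325),.03)): print(n,ray("top",T(p),z).round(3))
m=R();print(m.round(3))
E
```

```text
[ 0.6058 -0.1065  0.062 ]
[ 0.6228 -0.2266  0.062 ]
[ 0.4636 -0.2488  0.062 ]
[ 0.4456 -0.1293  0.062 ]
[ 0.5281 -0.1764  0.062 ]
both [ 0.5397 -0.1757  0.1412] 2.17 [-0.3  0.1 -0.8  0.2 -0.7 -0.1 -0.4 -0.6 -0.2  0.8 -0.4 -0.7 -0.  -1.2
  0.7 -2.2 -0.3 -0.9  0.9  0.3] [ 0.5239 -0.178   0.089 ]
top [ 0.5399 -0.1769  0.1417] 0.76 [ 0.2  0.1 -0.4  0.1 -0.2 -0.2  0.1 -0.7  0.3  0.8 -0.  -0.   0.  -0.
  0.  -0.  -0.  -0.   0.   0. ] [ 0.524  -0.1791  0.089 ]
scene [ 0.5381 -0.1716  0.1402] 1.31 [-0.   0.  -0.   0.  -0.   0.  -0.   0.  -0.   0.  -0.7  0.2 -0.2 -0.4
  0.6 -1.3 -0.5  0.1  0.8  1.1] [ 0.5222 -0.1739  0.089 ]
bottle [ 0.488 -0.084  0.11 ]
beaker [ 0.598 -0.295  0.1  ]
box [ 0.503 -0.331  0.03 ]
[[ 0.961  0.277 -0.   ]
 [ 0.277 -0.961  0.001]
 [ 0.    -0.001 -1.   ]]
```

The crop confirms it: a white body with a grey cover, a dark read-out and two keys. Its pose is about (0.540, -0.176) with yaw 0.141. First I close the fingers and align the tool with the photometer.

```bash
python3 -m jog '0 0 0 0 0.07; 0 0 0 0 0.07; 0 0 0 0 0; 0 0 0 0 0; 0 0 0 0 0; 0 0 0 0 0;0 0 0 0 0;0 0 0 0 0'
cat >> h.py <<'E'
O=np.array([.5397,-.1762]); YAW=.141
def fr():
    "TCP in photometer frame (mm), and tool axes there"
    s=env.sense(); c,sn=np.cos(YAW),np.sin(YAW); M=np.array([[c,sn,0],[-sn,c,0],[0,0,1]])
    p=M@(s["ee_pos"]-np.r_[O,0]); print("t",round(s["time_s"],2),"frame mm",(p*1e3).round(1),"F",(M@s["force"]).round(1),"op",round(s["opening"],4)); 
    return p,M@R()
def to(x,y,z):
    p,A=fr(); print("tool shift mm",(A.T@(np.array([x,y,z])-p*1e3)).round(1), "yaw err",np.arctan2(A[1,0],A[0,0]).round(4))
E
python3 -c "
from h import *
to(-16,0,150)"
```

```text
time_s: 0.87
ee_pos: [0.1522, -0.5272, 0.2296]
tcp_rot: [-0.002, 0.998, 0.07, -0.0]
force: [-0.3, -0.2, 0.1]
opening: 0.0002
t 0.87 frame mm [-432.9 -293.1  229.6] F [-0.4 -0.1  0.1] op 0.0002
tool shift mm [ 416.8 -293.    80.6] yaw err -0.0005
```

```bash
python3 -m jog '0 .029 -.0205 .004 0;0 .029 -.0205 .004 0;0 .029 -.0205 .004 0;0 .029 -.0205 .004 0;0 .029 -.0205 .004 0;0 .029 -.0205 .004 0;0 .029 -.0205 .004 0;0 .029 -.0205 .004 0;0 .029 -.0205 .004 0;0 .029 -.0205 .004 0'
python3 -c "
from h import *
to(-16,0,130)"
```

```text
time_s: 1.7
ee_pos: [0.4175, -0.2823, 0.1892]
tcp_rot: [0.003, 0.998, 0.064, 0.001]
force: [0.5, 0.1, 0.6]
opening: -0.0002
t 1.7 frame mm [-135.9  -87.9  189.2] F [0.5 0.  0.6] op -0.0002
tool shift mm [118.7 -89.7  58.8] yaw err -0.0124
```

```bash
python3 -m jog '0 .024 -.018 .01 -.006;0 .024 -.018 .01 -.006;0 .024 -.018 .01 0;0 .024 -.018 .01 0;0 .023 -.018 .01 0;0 0 0 .009 0;0 0 0 0 0'
python3 -c "
from h import *
to(-16,0,95)
import cv2
for n in('top','scene'):
    f=cams.grab_frame(n); print(proj(n,env.sense()['ee_pos']))
    c=f[150:270,170:330] if n=='top' else f[150:270,200:360]
    cv2.imwrite(f'pics/{n}2.png',cv2.resize(c[:,:,::-1],None,fx=5,fy=5,interpolation=cv2.INTER_CUBIC))"
```

```text
time_s: 2.28
ee_pos: [0.5336, -0.1658, 0.128]
tcp_rot: [0.004, 0.997, 0.077, 0.003]
force: [-1.6, -0.5, -0.0]
opening: -0.0
t 2.28 frame mm [ -4.6  11.1 128. ] F [-1.6 -0.3 -0. ] op -0.0
tool shift mm [-11.7  10.7  33.1] yaw err 0.0135
[[213.67468403 213.88996298]]
[[259.18637676 203.72142273]]
```

View pics/top2.png

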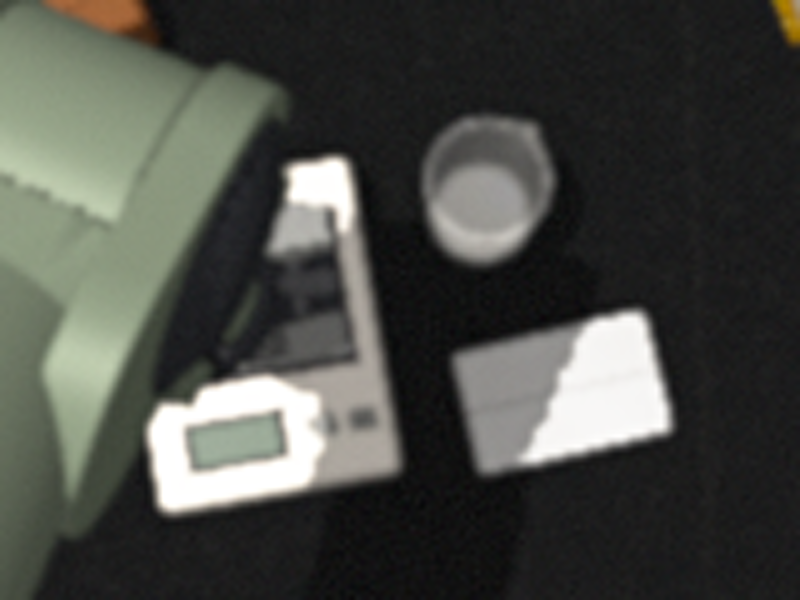

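View pics/scene2.png

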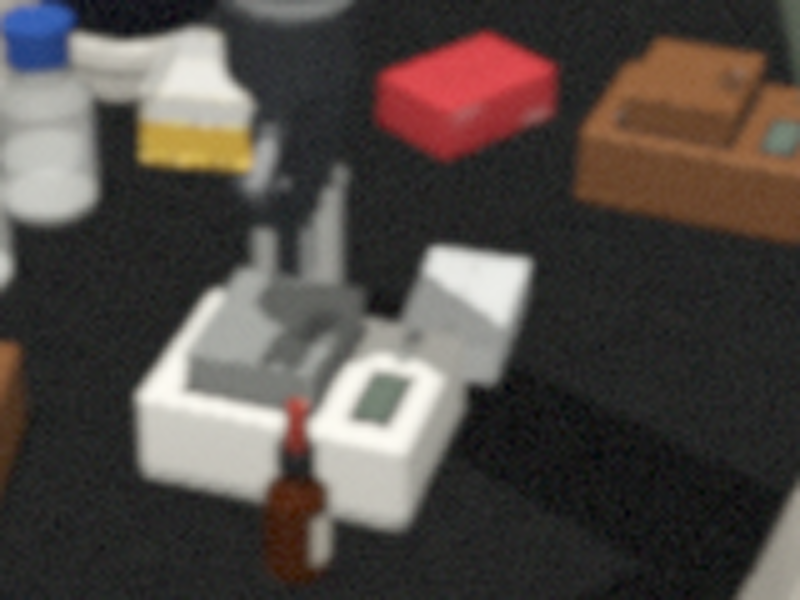

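The view seems to show two bright finger bars at (265,250) and (325,240), although the opening reads 0. I'll move to the press point and zoom in on the tip.

```bash
python3 -m jog '0 -.0117 .0107 .005 .0135;0 0 0 0 0'
python3 -c "
from h import *
to(-16,0,95)
import cv2
n='scene'
f=cams.grab_frame(n); print((proj(n,env.sense()['ee_pos'])-[220,160])*10)
cv2.imwrite(f'pics/{n}3.png',cv2.resize(f[160:220,220:300,::-1],None,fx=10,fy=10,interpolation=cv2.INTER_CUBIC))"
```

```text
time_s: 2.55
ee_pos: [0.5233, -0.1813, 0.1259]
tcp_rot: [0.005, 0.998, 0.069, 0.005]
force: [-0.4, 0.8, -0.7]
opening: 0.0002
t 2.55 frame mm [-17.   -2.7 125.9] F [-0.3  0.8 -0.7] op 0.0002
tool shift mm [ 0.7 -3.  30.8] yaw err -0.0035
[[444.08852796 430.84435979]]
```

View pics/scene3.png

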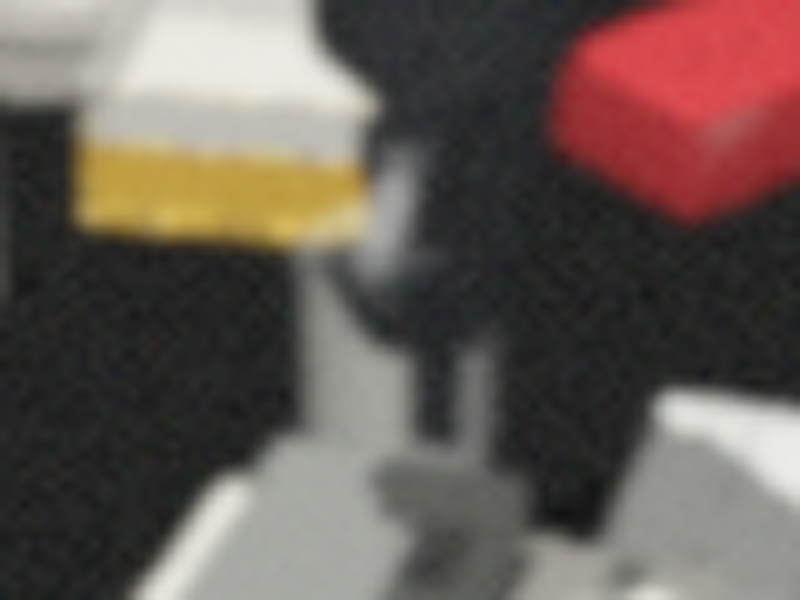

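The grey slab at x 300–415 is the beaker behind. The closed fingertip is the band at x 415–495, ending near (455,465), which agrees with the projection. Now I go down to the cover.

```bash
python3 -m jog '0 0 -.003 .015 -.0035;0 0 0 .012 0;0 0 0 0 0'; python3 -c "
from h import *
to(-16,0,92)"
python3 -m jog '0 0 0 .003 0;0 0 0 0 0'; python3 -c "
from h import *
to(-16,0,89)"
```

```text
time_s: 2.85
ee_pos: [0.5257, -0.1814, 0.1028]
tcp_rot: [0.006, 0.998, 0.068, 0.009]
force: [-1.0, 0.6, -0.2]
opening: 0.0001
t 2.85 frame mm [-14.6  -3.2 102.8] F [-0.9  0.7 -0.2] op 0.0001
tool shift mm [-1.6 -3.3 10.7] yaw err -0.0042
time_s: 3.02
ee_pos: [0.5259, -0.1825, 0.1011]
tcp_rot: [0.006, 0.998, 0.067, 0.009]
force: [-0.9, -0.2, 0.4]
opening: 0.0
t 3.02 frame mm [-14.5  -4.3 101.1] F [-0.9 -0.1  0.4] op 0.0
tool shift mm [-1.7 -4.4 12. ] yaw err -0.0058
```

```bash
python3 -m jog '0 -.002 -.005 .006 -.006;0 -.001 -.002 .005 0;0 0 0 .004 0'; python3 -c "
from h import *
to(-16,0,89)"
python3 -m jog '0 0 0 .005 0;0 0 0 .003 0'; python3 -c "
from h import *
to(-16,0,81)"
```

```text
time_s: 3.27
ee_pos: [0.5235, -0.1769, 0.0877]
tcp_rot: [0.008, 0.997, 0.07, 0.011]
force: [-2.9, -0.3, 4.0]
opening: 0.0003
t 3.27 frame mm [-16.2   1.6  87.7] F [-3.   0.1  4. ] op 0.0003
tool shift mm [ 0.2  1.6 -1.2] yaw err -0.0001
time_s: 3.43
ee_pos: [0.5222, -0.1773, 0.081]
tcp_rot: [0.009, 0.997, 0.07, 0.01]
force: [-11.8, 4.4, 41.1]
opening: -0.0
t 3.43 frame mm [-17.5   1.3  81. ] F [-11.    6.   41.1] op -0.0
tool shift mm [1.5 1.3 0. ] yaw err 0.0001
```

The cover is at its stop: z is 81 mm and the force is 41 N. Now I let go, moving up and toward the robot.

```bash
python3 -m jog '0 -.005 0 -.02 0;0 -.03 0 -.03 0;0 -.03 0 -.03 0;0 -.03 0 -.02 0;0 0 0 0 0;0 0 0 0 0;0 0 0 0 0'
python3 -c "
from h import *
to(-12,0,95)
import cv2
for n in('top','scene'):
    f=cams.grab_frame(n)
    c=f[150:270,170:330] if n=='top' else f[150:270,200:360]
    cv2.imwrite(f'pics/{n}4.png',cv2.resize(c[:,:,::-1],None,fx=5,fy=5,interpolation=cv2.INTER_CUBIC))"
```

```text
time_s: 4.02
ee_pos: [0.424, -0.1888, 0.1814]
tcp_rot: [0.009, 0.997, 0.072, 0.011]
force: [0.3, 0.5, 0.6]
opening: 0.0001
t 4.02 frame mm [-116.3    3.8  181.4] F [0.4 0.4 0.6] op 0.0001
tool shift mm [102.5   2.3  88.6] yaw err 0.003
```

View pics/top4.png

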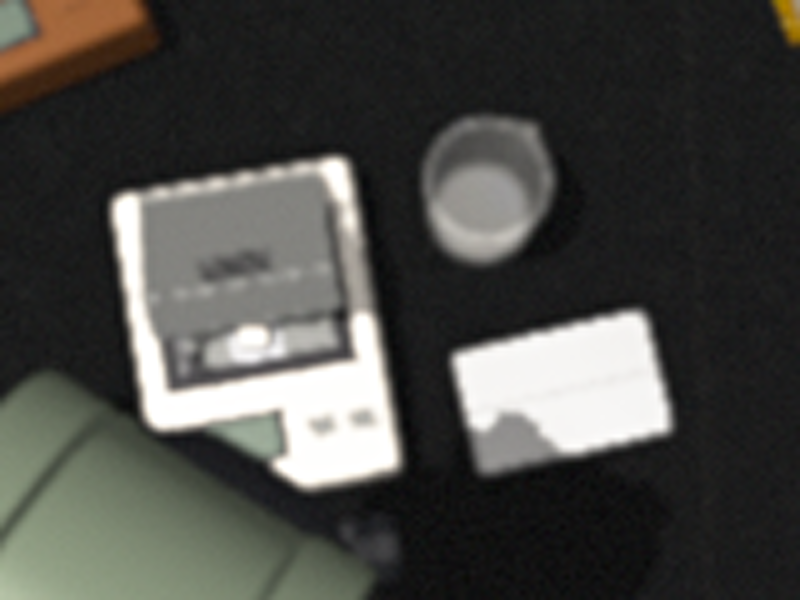

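View pics/scene4.png

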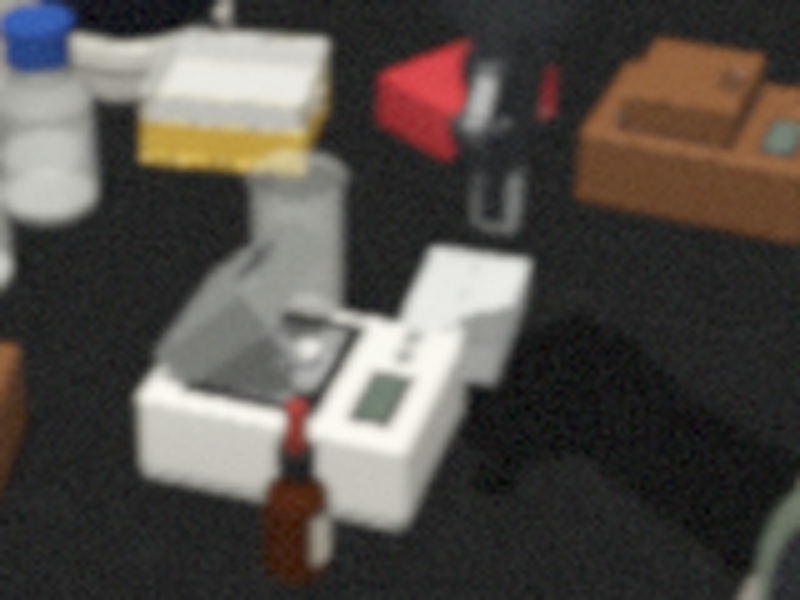

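The cover has popped open. The white cap is at about (255,340) in the top crop and (308,348) in the scene crop. Next I check its position against the fitted frame.

```bash
python3 -c "
from h import *
c,s=np.cos(YAW),np.sin(YAW); M=np.array([[c,s],[-s,c]])
for n,p in(('top',(255/5+169.6,340/5+149.6)),('scene',(308/5+199.6,348/5+149.6))):
  for z in(.068,.077):
    print(n,z,(M@(ray(n,p,z)[:2]-O)*1e3).round(1))
import cv2
f=cams.grab_frame('top'); cv2.imwrite('pics/t5.png',cv2.resize(f[190:240,190:250,::-1],None,fx=12,fy=12,interpolation=cv2.INTER_CUBIC))
f=cams.grab_frame('scene'); cv2.imwrite('pics/s5.png',cv2.resize(f[195:240,230:290,::-1],None,fx=12,fy=12,interpolation=cv2.INTER_CUBIC))
"
```

```text
top 0.068 [-9.9  0. ]
top 0.077 [-10.8  -0.5]
scene 0.068 [-4.8 -5.1]
scene 0.077 [-9.3  7.2]
```

View pics/t5.png

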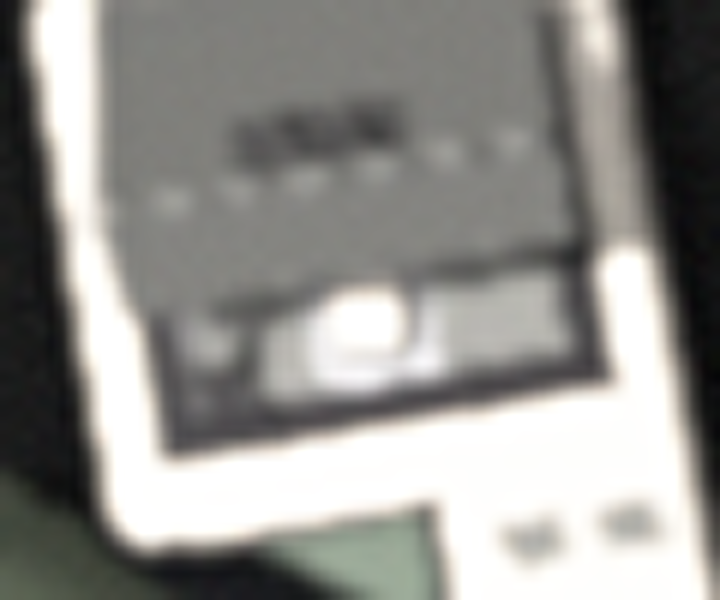

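View pics/s5.png

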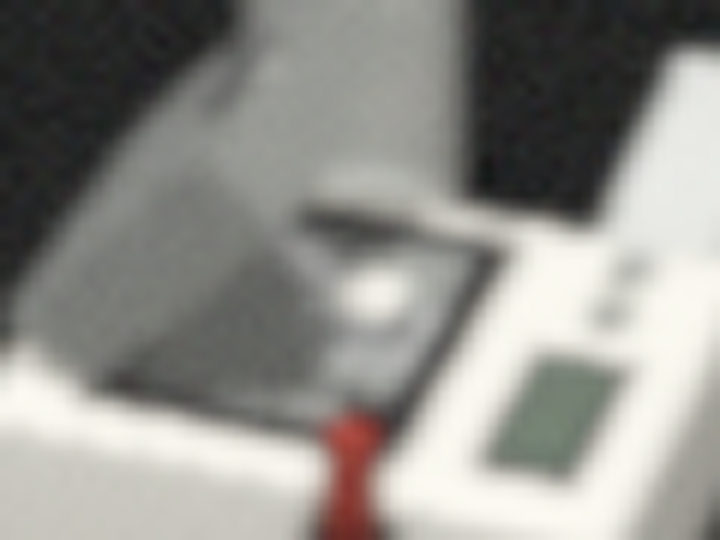

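```bash
python3 -m jog '0 .02 0 .022 .003;0 .022 0.001 .022 0;0 .02 0.001 .02 0;0 .02 0 .012 0;0 0 0 0 0'
python3 -c "
from h import *
to(-11,0,85)"
```

```text
time_s: 4.63
ee_pos: [0.5124, -0.1789, 0.0998]
tcp_rot: [0.008, 0.997, 0.071, 0.009]
force: [0.5, -0.9, -0.0]
opening: 0.0
t 4.63 frame mm [-27.4   1.1  99.8] F [ 0.3 -1.  -0. ] op 0.0
tool shift mm [16.1  0.9 15.1] yaw err 0.002
```

```bash
python3 -m jog '0 .015 0 .009 0;0 .0 0 .004 0;0 0 0 0 0'
python3 -c "
from h import *
to(-11,0,76)"
```

```text
time_s: 4.88
ee_pos: [0.5272, -0.1749, 0.0822]
tcp_rot: [0.006, 0.997, 0.073, 0.006]
force: [-0.4, 0.3, -0.1]
opening: -0.0
t 4.88 frame mm [-12.1   3.   82.2] F [-0.4  0.4 -0.1] op -0.0
tool shift mm [1.1 3.  6.3] yaw err 0.0052
```

```bash
python3 -m jog '0 .001 .003 .004 .005;0 0 0 .003 0'
python3 -c "
from h import *
to(-11,0,68)"; python3 -m jog '0 0 0 .004 0;0 0 0 .003 0'
python3 -c "
from h import *
to(-11,0,68)"
```

```text
time_s: 5.05
ee_pos: [0.5283, -0.1778, 0.0749]
tcp_rot: [0.006, 0.997, 0.071, 0.006]
force: [-0.1, -0.8, 4.1]
opening: 0.0001
t 5.05 frame mm [-11.5  -0.   74.9] F [-0.2 -0.8  4.1] op 0.0001
tool shift mm [ 0.5 -0.1  6.9] yaw err 0.0004
time_s: 5.22
ee_pos: [0.5283, -0.178, 0.0685]
tcp_rot: [0.006, 0.997, 0.07, 0.006]
force: [-0.2, 1.7, 4.0]
opening: 0.0003
t 5.22 frame mm [-11.6  -0.1  68.5] F [0.1 1.7 4. ] op 0.0003
tool shift mm [ 0.6 -0.1  0.5] yaw err -0.0003
```

```bash
python3 -m jog '0 0 0 .003 0;0 0 0 .002 0'
python3 -c "
from h import *
to(-11,0,68)"
```

```text
time_s: 5.38
ee_pos: [0.5284, -0.178, 0.0676]
tcp_rot: [0.006, 0.997, 0.07, 0.008]
force: [-5.7, 4.0, 21.5]
opening: 0.0002
t 5.38 frame mm [-11.5  -0.2  67.6] F [-5.1  4.7 21.5] op 0.0002
tool shift mm [ 0.5 -0.2 -0.4] yaw err -0.0006
```

The force jumped to 21 N at z 67.6, so the cuvette is home against its hard stop. I hold briefly, then back off and go up over the cover.

```bash
python3 -m jog '0 0 0 0 0;0 0 0 0 0;0 0 0 0 0;0 0 0 0 0;0 -.005 0 -.02 0;0 -.02 0 -.03 0;0 -.02 0 -.035 0;0 0 0 -.03 0;0 0 0 0 0'
python3 -c "
from h import *
to(62,0,180)
import cv2
f=cams.grab_frame('scene'); cv2.imwrite('pics/s6.png',cv2.resize(f[150:250,200:320,::-1],None,fx=6,fy=6,interpolation=cv2.INTER_CUBIC))"
```

```text
time_s: 6.13
ee_pos: [0.4766, -0.1831, 0.1837]
tcp_rot: [0.005, 0.998, 0.069, 0.005]
force: [2.1, -0.5, 1.1]
opening: 0.0001
t 6.13 frame mm [-63.4   2.1 183.7] F [ 2.1 -0.8  1.1] op 0.0001
tool shift mm [125.4   1.8   4.7] yaw err -0.0019
```

View pics/s6.png

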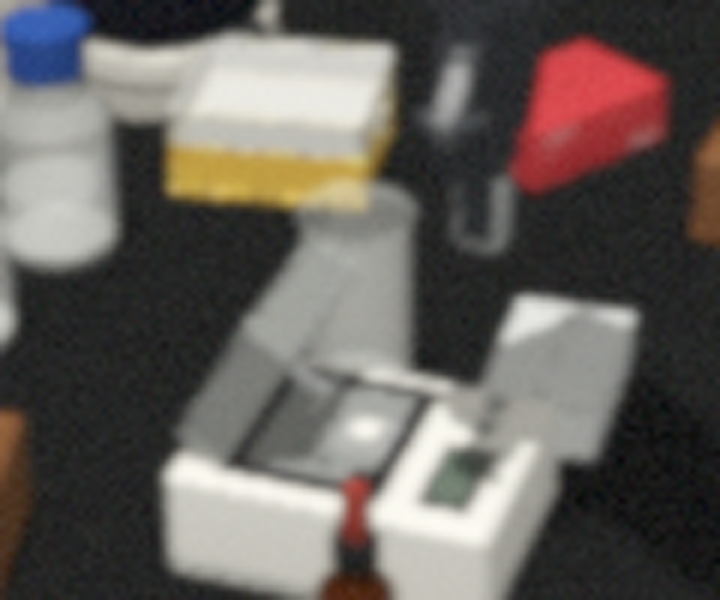

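The cover is still open, maybe a little past its rest angle. The cap at (365,425) looks lower. I'll cross above the cover to a point behind its top.

```bash
python3 -m jog '0 .03 0 0 0;0 .03 0 0 0;0 .03 0.001 0 0;0 .03 0 0 0;0 .025 0.001 0 0;0 0 0 0 0;0 0 0 0 0'
python3 -c "
from h import *
to(80,0,136)
import cv2
f=cams.grab_frame('scene'); cv2.imwrite('pics/s7.png',cv2.resize(f[130:250,200:320,::-1],None,fx=5,fy=5,interpolation=cv2.INTER_CUBIC))"
```

```text
time_s: 6.77
ee_pos: [0.6212, -0.1625, 0.1718]
tcp_rot: [0.003, 0.998, 0.068, -0.002]
force: [-0.9, 0.1, 0.3]
opening: -0.0001
t 6.77 frame mm [ 82.6   2.1 171.8] F [-0.9  0.2  0.3] op -0.0001
tool shift mm [-2.5  1.9 35.8] yaw err -0.0046
```

View pics/s7.png

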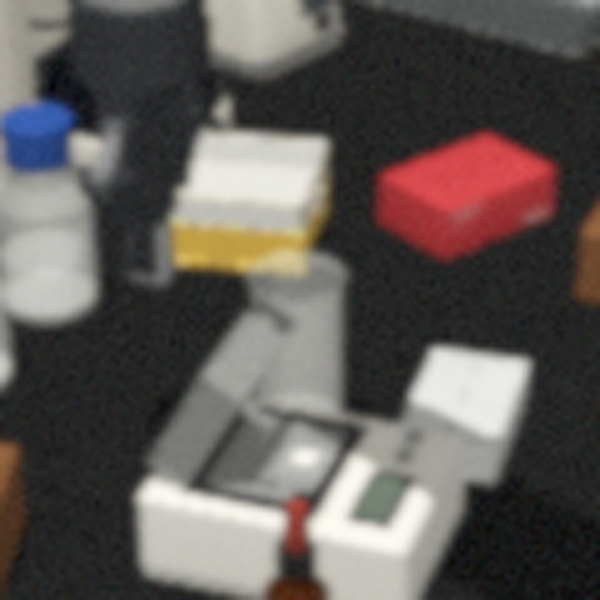

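```bash
python3 -m jog '0 0 .002 .02 -.004;0 0 0 .016 0;0 0 0 .003 0;0 0 0 0 0'
python3 -c "
from h import *
to(51,0,134)"
```

```text
time_s: 7.15
ee_pos: [0.6168, -0.1648, 0.1293]
tcp_rot: [0.002, 0.998, 0.069, -0.004]
force: [-1.7, -0.4, -0.2]
opening: -0.0002
t 7.15 frame mm [ 77.9   0.5 129.3] F [-1.7 -0.1 -0.2] op -0.0002
tool shift mm [-26.9   0.6  -4.4] yaw err -0.0021
```

```bash
python3 -m jog '0 -.012 0 -.003 0;0 -.012 0 -.002 0;0 -.008 0 0 0;0 -.008 0 .002 0;0 -.006 0 .003 0'
python3 -c "
from h import *
to(20,0,123)
import cv2
f=cams.grab_frame('scene'); cv2.imwrite('pics/s8.png',cv2.resize(f[130:250,200:320,::-1],None,fx=5,fy=5,interpolation=cv2.INTER_CUBIC))"
```

```text
time_s: 7.57
ee_pos: [0.569, -0.1719, 0.1325]
tcp_rot: [0.002, 0.998, 0.069, -0.003]
force: [0.2, -0.4, 0.4]
opening: 0.0001
t 7.57 frame mm [ 29.6   0.2 132.5] F [ 0.1 -0.4  0.4] op 0.0001
tool shift mm [-9.6  0.2  9.6] yaw err -0.0031
```

View pics/s8.png

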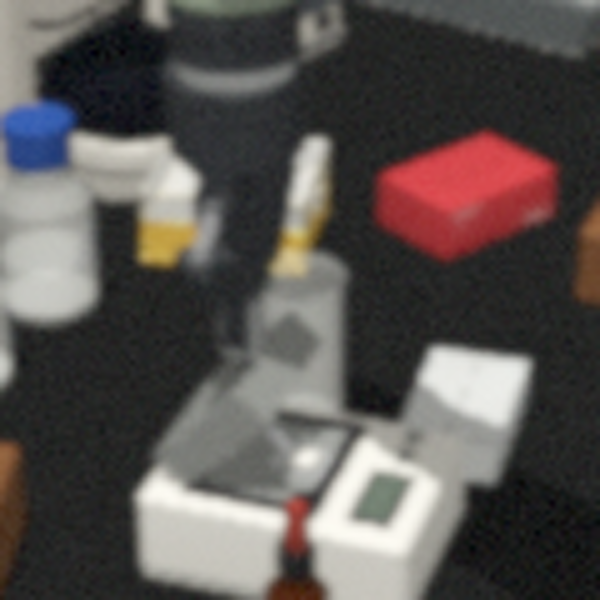

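The fingertip at (235,355) is on the ribs and the cover is swinging down, so I follow the arc.

```bash
python3 -m jog '0 -.005 0 .006 0;0 -.006 0 .007 0;0 -.005 0 .006 0;0 -.004 0 .006 0;0 -.004 0 .006 0'
python3 -c "
from h import *
to(-4,0,102)
import cv2
f=cams.grab_frame('scene'); cv2.imwrite('pics/s9.png',cv2.resize(f[130:250,200:320,::-1],None,fx=5,fy=5,interpolation=cv2.INTER_CUBIC))"
```

```text
time_s: 8.03
ee_pos: [0.5442, -0.1771, 0.1025]
tcp_rot: [0.004, 0.998, 0.069, -0.0]
force: [-0.6, 1.0, 4.4]
opening: 0.0002
t 8.03 frame mm [  4.3  -1.5 102.5] F [-0.4  1.1  4.4] op 0.0002
tool shift mm [-8.3 -1.5  0.5] yaw err -0.0037
```

View pics/s9.png

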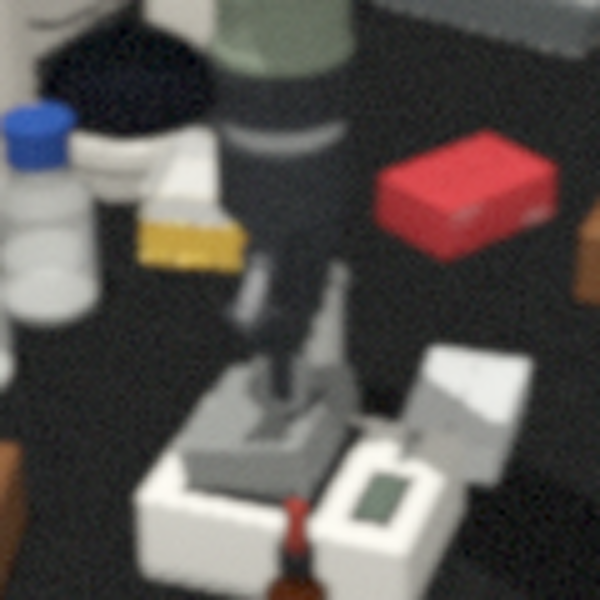

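```bash
python3 -m jog '0 -.006 0 .002 0;0 -.005 0 .003 0;0 -.004 -.001 .005 0;0 -.002 0 .005 0'
python3 -c "
from h import *
to(-15,0,81)"
```

```text
time_s: 8.42
ee_pos: [0.5256, -0.1787, 0.0844]
tcp_rot: [0.004, 0.998, 0.069, -0.0]
force: [-1.2, -0.5, 4.8]
opening: 0.0003
t 8.42 frame mm [-14.3  -0.5  84.4] F [-1.3 -0.3  4.8] op 0.0003
tool shift mm [-0.7 -0.5  3.4] yaw err -0.0037
```

```bash
python3 -m jog '0 0 0 .003 0;0 0 0 .003 0;0 0 0 .002 0'
python3 -c "
from h import *
to(-15,0,81)"
```

```text
time_s: 8.67
ee_pos: [0.5249, -0.1789, 0.0818]
tcp_rot: [0.005, 0.998, 0.069, 0.001]
force: [-5.9, 3.1, 19.2]
opening: -0.0001
t 8.67 frame mm [-15.   -0.6  81.8] F [-5.4  3.9 19.2] op -0.0001
tool shift mm [ 0.  -0.6  0.8] yaw err -0.0037
```

The cover is at its stop with 19 N on it. I release upward and clear away toward the robot.

```bash
python3 -m jog '0 0 0 -.01 0;0 0 0 -.025 0;0 -.02 0 -.03 0;0 -.04 0 -.03 0;0 -.04 0 -.01 0;0 -.03 0 0 0;0 0 0 0 0;0 0 0 0 0'
python3 -c "
from h import *
to(-15,0,81)
import cv2
for n in('top','scene'):
    f=cams.grab_frame(n)
    c=f[150:270,170:330] if n=='top' else f[150:270,200:360]
    cv2.imwrite(f'pics/{n}10.png',cv2.resize(c[:,:,::-1],None,fx=5,fy=5,interpolation=cv2.INTER_CUBIC))"
```

```text
time_s: 9.33
ee_pos: [0.3927, -0.1932, 0.1827]
tcp_rot: [0.003, 0.998, 0.07, -0.004]
force: [-0.5, -0.1, -0.0]
opening: -0.0003
t 9.33 frame mm [-147.9    3.9  182.7] F [-0.5 -0.  -0. ] op -0.0003
tool shift mm [133.8   3.2 100.5] yaw err -0.0009
```

View pics/top10.png

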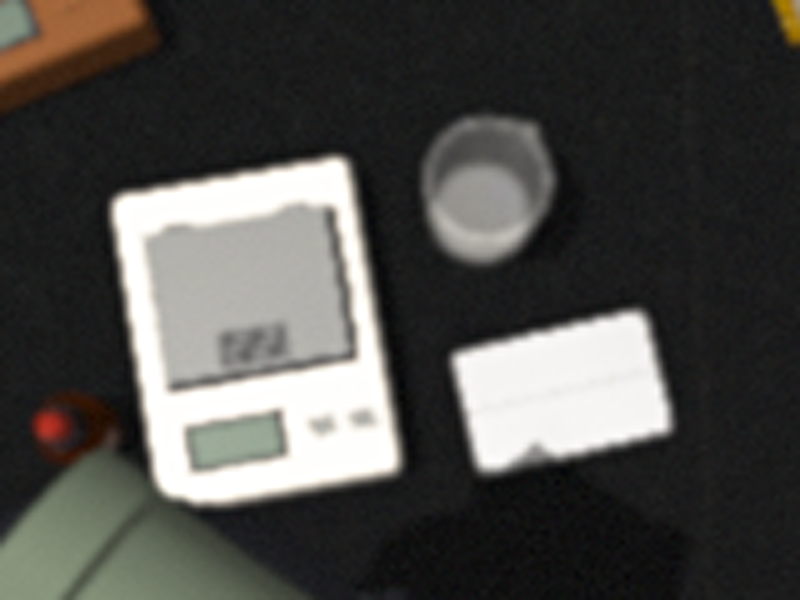

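View pics/scene10.png

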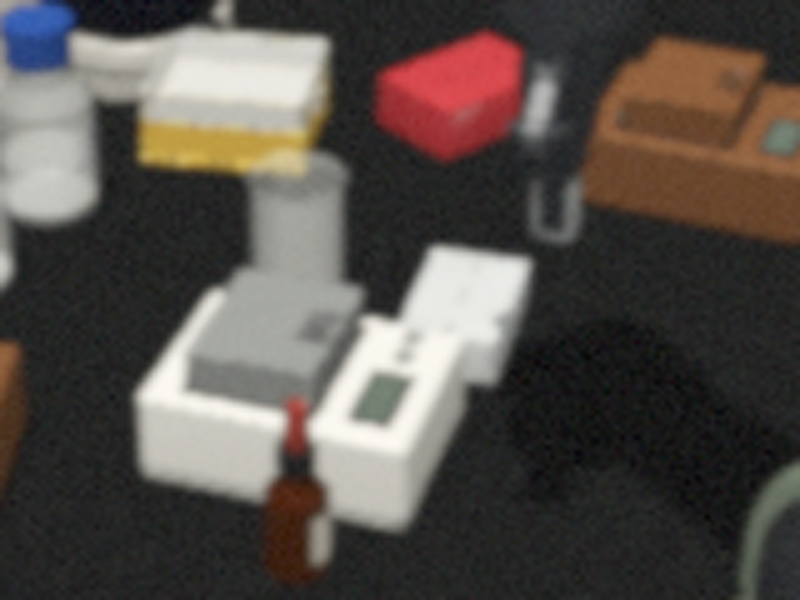

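The cover is shut (ribs at (253,345) in the top crop), the same as at the start. The bottle, beaker and box have not moved, and the tool is clear with no force on it.

```bash
python3 -c "
from plant import env
print(env.job_done())"
```

```text
the job is handed in; nothing more can be done
None
```

The cover is latched shut over the cuvette, which I pressed fully home. I handed the job in at about 9.4 s; no verdict is reported.

- **Opening:** I pressed the cover to its stop (41 N on the fingertips, more than the 3 N it needs) and let go, and it popped open.
- **Cuvette:** I pushed it down with the closed fingertips against a steady 4 N. The force then jumped to about 21 N with the tip 67.6 mm above the worktop (68 mm expected), so it is at its hard stop. I did not look at it again once the cover was shut.
- **Closing:** I swept the cover down along its swing from behind, pressed it to the stop (19 N) and released it.
- **Last checks:** In both camera views the cover lies shut as at the start. The bottle, beaker and box look upright and in their original places. The tool is clear, with no more than 0.5 N on it.
- **Disagreement:** The two cameras differed by about 5 mm on where the photometer sits sideways. I used a joint fit, and contact happened at the expected heights.

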